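# Free the chemical cupboard's safety hook and open its door

## Task

The yellow chemical cupboard on the crate bench has been pulled ajar and hangs on its child-safety hook. Reach down through the gap at the top of the door, press the sprung hook down until it clears the catch, and swing the door wide open, about square to the cupboard, so that the bottles inside can be got at. Leave the other things on the bench where they lie.

Things in the scene. Friction and masses are not known exactly. Their poses are not given: they have to be found in the camera images.
- cupboard: yellow steel cupboard, case 300 mm wide, 160 deep, 220 high, fixed on an upturned green tray 50 mm high, 340 x 200 mm. Origin at bench level under the middle of the case; x from the door side to the back, y along the front to the hinge side, z up. Case front: plane x = -80 mm; top: z = 270 mm. Bottles stand inside, below z = 175 mm.
- cupboard_door (a joint): door angle, rad: 0 shut, grows to 1.85 as the free edge swings out from the case (clockwise seen from above). Starts ajar near 0.2; the hook stops it at about 0.22. Slight hinge friction: it stays where it is left. Steel pan 298 mm wide, 22 deep, 216 high, about 1.1 kg; lower edge 54 mm over the bench; pull handle on the outside near the free edge, 33 mm out.
- cupboard_door_hinge (a point): point on the upright hinge line at the height of the door's upper edge (270 mm over the bench, level with the case top). Turns with the door: y points along the door from free edge to hinge, x square to the door towards the case. The door's inner side is the plane x = 0: a return lip 16 mm deep along its top, a finger behind it can push the door open.
- door_free_corner (a point): top corner of the door's inner side at its free edge, 298 mm along the door from the hinge line, 270 mm over the bench.
- safety_hook (a joint): angle of the sprung safety hook, rad: 0 at rest (up), grows as it is pressed down, end stop 0.6; springs back when let go. Its arm pivots inside the door and reaches into the case, where a 12 mm barb hooks up behind the rail and stops the door. From about 0.14 the barb passes under the rail and the door swings free.
- hook_pad (a point): middle of the thumb pad on the hook's arm (white, red ribs; 22 mm wide along the door, 30 long), in the gap, open above, 44 to 54 mm wide there: 24 mm from the door's inner side, 248 from the hinge line, 25 below the door's upper edge. Rises 0.2 rad towards the case; pressed 7.5 mm down it lies level (0.2 rad), 32.5 mm below the door's edge. 2.5 N to start, 6 N at 0.2 rad. Moves with door and hook.
- hammer: steel claw hammer with a black grip, 290 mm long, lying on the bench; origin on the bench under the neck, x towards the head.
- pvc_tee: grey PVC pipe tee, run 110 mm, sockets 48 mm across; origin under the crossing.
- lance_tip: blue plastic sprayer lance tip, 155 mm long, 22 mm thick; origin under its middle.
- can_lid: stainless milk can lid, 208 mm across, with a bow handle, 73 mm high; origin under its centre.
- glass_fuse: clear glass cartridge fuse with metal caps, 38 mm long, 10 mm thick; origin under its middle.
- brake_clip: black spring clip with its jaws on a loose brake pad, about 225 mm long, 42 mm high; origin under the jaws, x towards the pad.
- cupboard_top_front (a point): middle of the upper front edge of the case (the fixed side of the gap), axes as the cupboard's. Along this edge runs the folded rail of the case, 12 mm thick and 20 mm deep (z 250 to 270 mm over the bench), behind which the hook catches.

How it is judged:
By the outcome, as a careful person would: the job done as asked, in the order asked, and still so for the second after the job is handed in, with the robot touching nothing.
It also fails if it takes over 42 s, if anything falls off the work surface, if the arm or the gripper's body presses on something with over 40 N, if the wrist force passes 120 N, or if a joint passes its speed limit or range.

## Robot

A 7-joint arm with a two-finger parallel gripper is mounted at the origin on the work surface. World frame = base frame: x ahead of the robot, y to its left, z up, the work surface at z = 0. Lengths are in m, angles in rad, forces in N, time in s.
With the tool pointing down it reaches from about 0.425 to 0.925 m from the base axis. Payload 6.8 kg.
Tool frame: the origin (TCP) lies on the centre line of the jaws, within the pads' length; the fingertips stand 17 mm ahead of it and the grasp point (between the pads) lies 2 mm behind it; z points along the fingers, x is the direction in which the jaws open and shut, and the axes are right-handed (so a half turn about z gives the same grasp; the last joint's range is limited). The gripper opens to 85 mm and grips with 20 to 120 N. Pads are 22 mm wide; open, the fingers measure 114 mm over their backs; the gripper's body (76 mm by 85 mm) begins 54 mm behind the grasp point. The pads swing forward as they close: fully open they stand 13 mm farther back than shut.
Start: joints at [-1.352, 0.477, 0.022, 1.555, -0.011, 1.109, -0.083], TCP at [0.217, 0.639, 0.248] pointing down, gripper open.
Joint ranges: [-2.96, 2.96], [-0.34, 2.1], [-1.41, 1.46], [0.24, 2.44], [-1.37, 4.51], [0.17, 1.92], [-2.96, 2.96]. Speed limits (rad/s): [2.39, 2.39, 3.14, 3.14, 3.14, 3.14, 3.14].

## Interface

Orientations are given as a unit quaternion [w, x, y, z].
In Python, from station import status, read_camera, camera_model, bot gives the robot as it stands.
- The arm moves only by the tool arm_command, never from a script. Its argument "series" is a list of rows, each a list of 3 entries, a list of its own where there are three numbers: the finger opening in mm, from 0 to 85.4, then the shift along the tool's x, y, z in mm, then the turn about the tool's z in rad. In form: [[gripper, [dx, dy, dz], roll], ...]. A call has 1 to 8 rows; each row is the pose to reach, as a shift and turn from the pose commanded when the call began, along the tool's axes at that moment; what a row does not reach only later rows make up. A row lasts 1/8 s, in which the tool goes at most 62.5 mm and 10.7 degrees, less where a joint would pass 70% of its speed; a pose out of reach is approached as far as the arm can. A call with a gripper value outside its range is refused whole. The fingers move at their own pace and stop on an object; "squeeze" is the grip in N (left out, the last holds). Time passes only in rows, so rows that repeat a pose let the fingers close. It gives the time, the measured TCP pose, the force and the opening at its end, in the units of the state.
- status.get_obs(): the state, without advancing time (a new reading comes with each control period).
- read_camera(name): name is "scene" or "top"; returns the picture (400x640x3 uint8, blue, green, red); there is no depth.
- camera_model(name): a dict with "fov_y" (degrees; the focal length in pixels is half the picture's height over the tangent of half this angle, whatever the lens; pixels are square), "cx", "cy" (the principal point, pixels), "k1" (the pictures are not rectified: a ray, as slopes to the right and down, at radius r is drawn at 1 + k1 r^2 times it, then the intrinsics apply), "R" (3x3) and "t" (3): a world point X has camera coordinates R X + t. Camera axes: x right, y down, z forward; pixel columns grow to the right and rows downward; lengths in m; the calibration is good to about 2 mm. A picture is of the moment at which its call begins. camera_model takes no time and is no camera call.
- bot.hand_in(): hands the job in, once; it reports no verdict.
The state is a dict: "t": time; "q": joint angles; "joint_vel": joint speeds; "joint_torque": joint torques, N m; "eef_pos": TCP position; "tool_rot": TCP orientation; "contact_force": force on the tool from outside, world axes, zero at the start; "torque": the same for the moment, N m; "gripper_width": opening from 0.0 (shut) to 1.0 (fully open).
Only numpy, scipy, OpenCV 4.12 (cv2) and the standard library are available. Lean on these libraries where they do the work, as an engineer would, in place of code of your own. Each camera call takes 0.05 s, during which the arm holds its last target.

## Working session

There is one attempt and no reset: what is moved stays moved. The work goes in short steps, Python scripts to look and compute and a tool call to move; the robot and the scene stay as the last step left them, time stands still between calls to the robot, and variables do not carry over. Pictures are saved under pics/ and viewed, and the job is handed in when it is done.

Besides the shell and the picture viewer there is one more tool, called after ">>>" by a JSON object that holds its "name" and its "arguments", one argument or row to a line. arm_command: Moves the arm, as the interface text tells. Its arguments: {"type":"object","properties":{"series":{"type":"array"},"squeeze":{"type":"number"}},"required":["series"]}

```bash
mkdir -p pics; ls; python3 - <<'E'
from station import status, read_camera, camera_model, bot
import cv2
o=status.get_obs(); print(o)
for n in("scene","top"):
    cv2.imwrite(f"pics/{n}0.png",read_camera(n)); print(n,camera_model(n))
E
```

```text
pics
{'t': 0.0, 'q': array([-1.35208967,  0.47778374,  0.02232355,  1.55643673, -0.01150118,
        1.10927912, -0.08307501]), 'joint_vel': array([ 0.00144705,  0.00138169, -0.00120204,  0.00022653,  0.00020683,
        0.0014575 , -0.00017107]), 'joint_torque': array([-4.36618711e-04, -5.96452940e+01,  1.60743803e+00, -2.81195587e+01,
        1.24149580e-02,  9.54310235e-03, -3.52039763e-06]), 'eef_pos': array([0.21651394, 0.63875478, 0.24734255]), 'tool_rot': array([ 5.67019631e-04,  8.12699791e-01,  5.82681953e-01, -6.85370044e-04]), 'contact_force': array([-0.07593923, -0.11073518,  0.0138455 ]), 'torque': array([ 0.02105405, -0.06765378, -0.01099623]), 'gripper_width': 1.000510473755073}
scene {'fov_y': 42.00907222882036, 'cx': 328.1553325257319, 'cy': 201.89190527604967, 'k1': 0.06036692076508427, 'R': array([[ 0.89876159,  0.43804553, -0.01853956],
       [ 0.27890105, -0.60384002, -0.74672045],
       [-0.33829248,  0.66595296, -0.66487958]]), 't': array([-0.54158545, -0.01022856,  2.07541941])}
top {'fov_y': 50.363494950151605, 'cx': 325.13643606517263, 'cy': 201.7127804517257, 'k1': -0.06799141985695918, 'R': array([[ 4.06589567e-05, -9.99636465e-01, -2.69617638e-02],
       [-9.80526394e-01,  5.25509652e-03, -1.96317026e-01],
       [ 1.96387345e-01,  2.64447031e-02, -9.80169724e-01]]), 't': array([0.07656716, 0.59407392, 1.32557281])}
```

View pics/scene0.png

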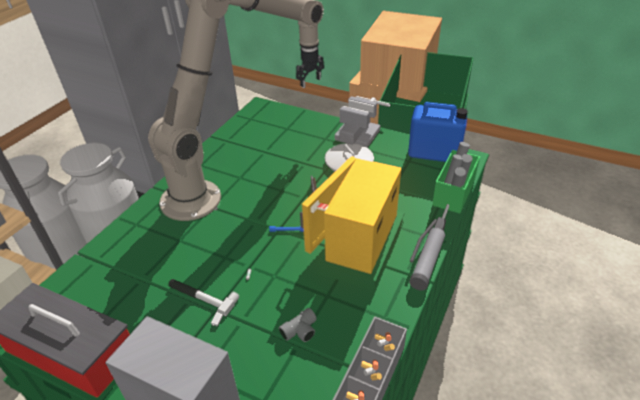

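View pics/top0.png

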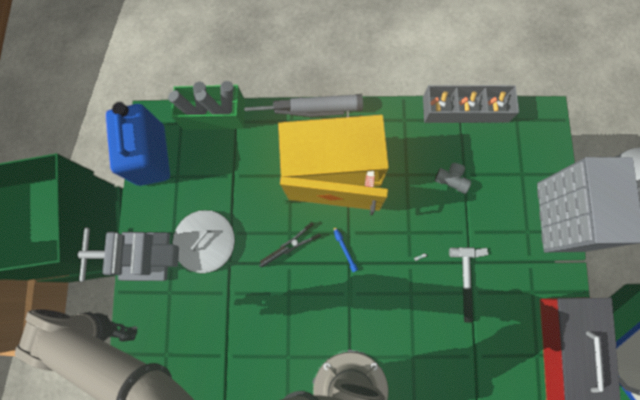

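The scene view shows the cupboard at about (350,215). The top view shows it at (330,160), with the door's free edge on the right at about (385,200) and the white/red hook pad near (370,180). I'll enlarge this area.

```bash
python3 - <<'E'
import cv2
a=cv2.imread("pics/top0.png")[105:220,265:400]; cv2.imwrite("pics/tc.png",cv2.resize(a,None,fx=5.9,fy=5.2,interpolation=cv2.INTER_CUBIC)[:600,:800])
a=cv2.imread("pics/scene0.png")[150:275,260:410]; cv2.imwrite("pics/sc.png",cv2.resize(a,None,fx=4.8,fy=4.8,interpolation=cv2.INTER_CUBIC))
a=cv2.imread("pics/top0.png")[105:220,265:400]; cv2.imwrite("pics/tc.png",cv2.resize(a,None,fx=5,fy=5,interpolation=cv2.INTER_CUBIC))
E
```

```text
(no output)
```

View pics/tc.png

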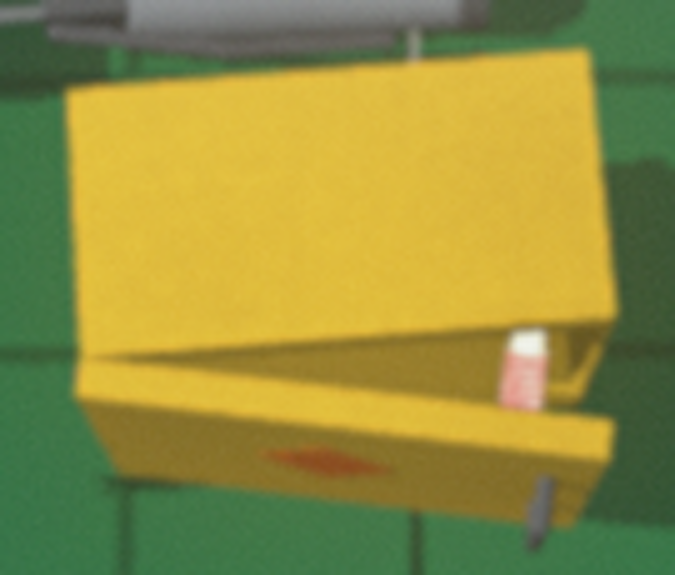

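View pics/sc.png

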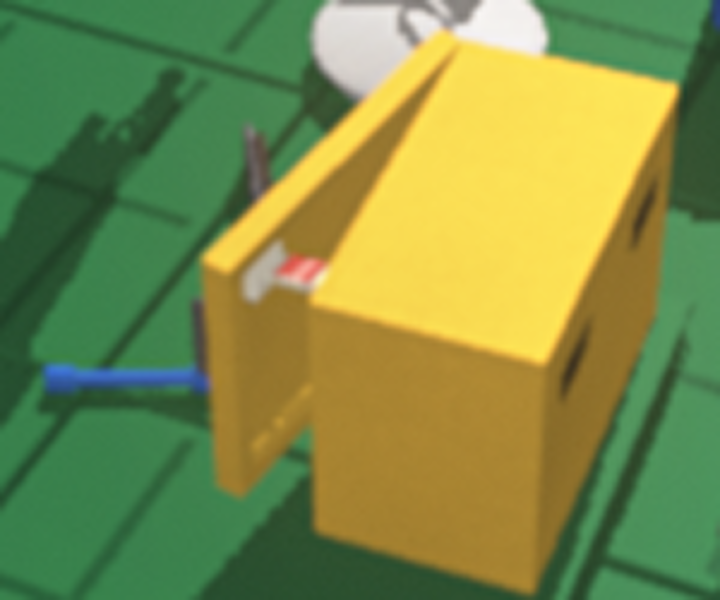

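The top crop shows the case top corners at (67,88), (588,49), (617,318) and (80,357). The door's free inner corner is at (614,422) and the pad at about (525,375). I'll fit the pose in both views.

```bash
cat > h.py <<'E'
import numpy as np, cv2
from station import status, read_camera, camera_model, bot
from scipy.optimize import least_squares
from scipy.spatial.transform import Rotation as Ro
def proj(n,X):
    m=camera_model(n); X=np.atleast_2d(X); c=X@np.array(m['R']).T+m['t']; s=c[:,:2]/c[:,2:]
    r2=(s**2).sum(1,keepdims=True); f=200/np.tan(np.radians(m['fov_y']/2))
    return s*(1+m['k1']*r2)*f+[m['cx'],m['cy']]
def case(p,L):
    x,y,yaw=p[:3]; c,s=np.cos(yaw),np.sin(yaw); L=np.atleast_2d(L)
    return np.c_[x+c*L[:,0]-s*L[:,1],y+s*L[:,0]+c*L[:,1],L[:,2]]
def door(p,L,a=None,hy=.149):  # L in hinge frame, z rel upper edge
    a=p[3] if a is None else a; L=np.atleast_2d(L); c,s=np.cos(-a),np.sin(-a)
    return case(p,np.c_[-.08+c*L[:,0]-s*L[:,1],hy+s*L[:,0]+c*L[:,1],.27+L[:,2]])
def tool(v,q=None): # world vec -> tool axes
    q=status.get_obs()['tool_rot'] if q is None else q
    return Ro.from_quat(np.r_[q[1:],q[0]]).inv().apply(v)
E
cat > fit.py <<'E'
from h import *
T=lambda u:(np.array(u,float)+.5)/5-.5+[265,105]
S=lambda u:(np.array(u,float)+.5)/4.8-.5+[260,150]
cs=[(.08,.15,.27),(.08,-.15,.27),(-.08,-.15,.27),(-.08,.15,.27)]
ds=[(0,-.298,0),(-.022,-.298,0)]
tp=T([(67,88),(588,49),(617,318),(80,357),(614,422),(607,460)])
sp=S([(678,86),(547,363),(313,297),(458,40),(225,272),(204,257)])
P=lambda p:np.r_[case(p,cs),door(p,ds)]
f=lambda p:np.r_[(proj('top',P(p))-tp).ravel(),(proj('scene',P(p))-sp).ravel()]
r=least_squares(f,[.7,0,0,.2],loss='soft_l1'); print(r.x); print(f(r.x).reshape(2,-1,2).round(1))
p=r.x; np.save('p.npy',p)
print('pad',door(p,[(.024,-.248,-.025)]),'hinge',door(p,[(0,0,0)]),'free',door(p,ds),'wide',door(p,ds,1.57))
print(proj('top',door(p,[(.024,-.248,-.025)])),proj('scene',door(p,[(.024,-.248,-.025)])))
E
python3 fit.py
```

```text
[0.7157801  0.04978968 0.07066462 0.20223345]
[[[ 0.   0.5]
  [-0.1  0.3]
  [-0.3  0. ]
  [ 0.1  0.3]
  [-0.   0.3]
  [ 0.6  0.4]]

 [[ 0.7 -0.1]
  [ 0.3  0. ]
  [-0.4  0.8]
  [ 2.  -0.4]
  [ 1.  -0. ]
  [-0.3  0.6]]]
pad [[ 0.61671705 -0.05623581  0.245     ]] hinge [[0.62545949 0.19276935 0.27      ]] free [[ 0.586365   -0.10265512  0.27      ]
 [ 0.56455514 -0.09976895  0.27      ]] wide [[0.32822006 0.17149211 0.27      ]
 [0.32664926 0.19343596 0.27      ]]
[[369.64391438 180.89594012]] [[323.00402152 205.88838607]]
```

```bash
python3 - <<'E'
from h import *
p=np.load('p.npy'); o=status.get_obs()
t=door(p,[(.023,-.248,0)])[0]; t[2]=.335
print((tool(t-o['eef_pos'],o['tool_rot'])*1000).round(1)); R=Ro.from_quat(np.r_[o['tool_rot'][1:],o['tool_rot'][0]]).as_matrix(); print(R.round(3))
a=np.arctan2(R[1,0],R[0,0]); w=np.pi/2+p[2]-p[3]; print(a,w,'roll',-(w-a))
# lid rim in top view: centre px approx (205,240) left 174 right 236
for c in [(.45,.35),(.47,.37)]: print(proj('top',[(*c,.03)]))
E
```

```text
[-530.1  601.1  -86.6]
[[ 0.321  0.947 -0.   ]
 [ 0.947 -0.321 -0.002]
 [-0.002  0.    -1.   ]]
1.2439936572654333 1.439227501057831 roll -0.19523384379239772
[[241.7697541  246.96647172]]
[[235.99081072 240.9012792 ]]
```

```bash
python3 - <<'E'
from h import *
from scipy.optimize import least_squares
# lid rim centre on ~z=.03 plane
r=least_squares(lambda v:(proj('top',[(v[0],v[1],.02)])-[205,242]).ravel(),[.45,.35]);print(r.x)
p=np.load('p.npy')
print(door(p,[(-.022-.033,-.27,-.1),(-.022,-.298,-.216)],1.57))
E
```

```text
[0.46735834 0.47699209]
[[0.35222159 0.22835094 0.17      ]
 [0.32664926 0.19343596 0.054     ]]
```

>>> {"name": "arm_command", "arguments": {
  "series": [
    [0,[0,0,-60],0],
    [0,[0,0,-87],0],
    [0,[-35,40,-87],-0.05],
    [0,[-75,85,-87],-0.1],
    [0,[-115,130,-87],-0.15],
    [0,[-155,175,-87],-0.195],
    [0,[-195,220,-87],-0.195],
    [0,[-235,265,-87],-0.195]
  ],
  "squeeze": 60
}}

```text
t: 1.1
eef_pos: [0.3928, 0.3296, 0.3351]
tool_rot: [-0.0, 0.752, 0.659, -0.0]
contact_force: [0.4, 0.3, -0.2]
gripper_width: 0.002
```

```bash
cat > to.py <<'E'
from h import *
import sys
# args: xl yl z [a] : target in door frame (mm), tool z world mm
p=np.load('p.npy'); o=status.get_obs()
xl,yl,z=[float(v)/1000 for v in sys.argv[1:4]]; a=float(sys.argv[4]) if len(sys.argv)>4 else p[3]
t=door(p,[(xl,yl,0)],a)[0]; t[2]=z
R=Ro.from_quat(np.r_[o['tool_rot'][1:],o['tool_rot'][0]]).as_matrix()
w=np.pi/2+p[2]-a; print('shift',(tool(t-o['eef_pos'],o['tool_rot'])*1000).round(1),'roll',-(w-np.arctan2(R[1,0],R[0,0])).round(3),'F',tool(o['contact_force']).round(1),o['q'].round(2))
E
python3 to.py 23 -248 335
```

```text
shift [-3.530e+02  2.717e+02  1.000e-01] roll -0.0 F [0.4 0.3 0.2] [-0.95  0.13  0.14  1.83 -0.02  1.18  0.64]
```

>>> {"name": "arm_command", "arguments": {
  "series": [
    [0,[-46,35,0],0],
    [0,[-93,71,0],0],
    [0,[-140,107,0],0],
    [0,[-186,143,0],0],
    [0,[-233,179,0],0],
    [0,[-280,215,0],0],
    [0,[-326,251,0],0],
    [0,[-350,270,0],0]
  ]
}}

```text
t: 2.1
eef_pos: [0.6144, -0.0545, 0.3348]
tool_rot: [0.0, 0.753, 0.658, -0.001]
contact_force: [-0.6, 0.8, 0.4]
gripper_width: -0.0
```

```bash
python3 to.py 23 -248 335
```

```text
shift [-1.4  1.5 -0.2] roll -0.004 F [ 0.7 -0.7 -0.4] [-0.36  0.33  0.46  1.62 -0.15  1.23  1.56]
```

>>> {"name": "arm_command", "arguments": {
  "series": [
    [0,[-1,1,0],0],
    [0,[-1,1,0],0]
  ]
}}

```text
t: 2.35
eef_pos: [0.6144, -0.051, 0.3348]
tool_rot: [-0.001, 0.752, 0.659, -0.0]
contact_force: [-0.1, 0.3, -0.4]
gripper_width: 0.001
```

```bash
python3 to.py 23 -248 335; python3 - <<'E'
from h import *
a=read_camera('top')[105:220,300:435]; cv2.imwrite("pics/t1.png",cv2.resize(a,None,fx=5,fy=5,interpolation=cv2.INTER_CUBIC))
a=read_camera('scene')[130:275,240:420]; cv2.imwrite("pics/s1.png",cv2.resize(a,None,fx=4,fy=4,interpolation=cv2.INTER_CUBIC))
E
```

```text
shift [-4.9  2.  -0.2] roll 0.0 F [ 0.3 -0.2  0.4] [-0.36  0.33  0.45  1.62 -0.15  1.23  1.56]
```

View pics/s1.png

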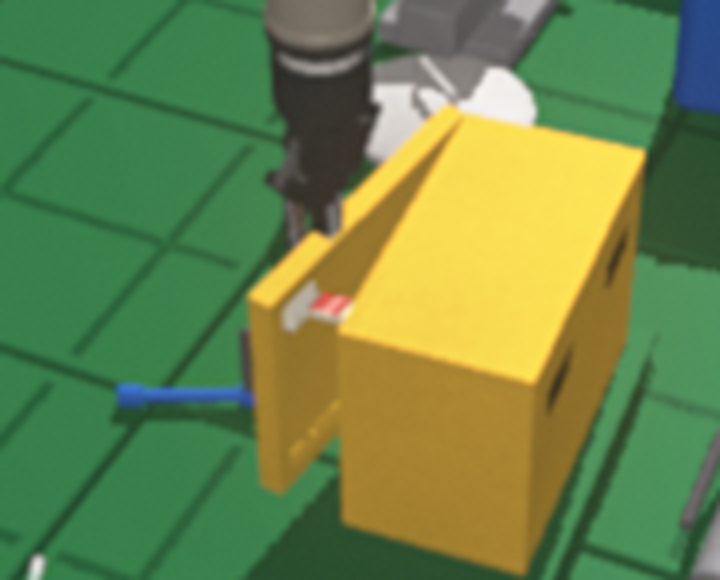

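```bash
python3 - <<'E'
from h import *
o=status.get_obs()
e=o['eef_pos']; print(o['gripper_width'])
for d in (0,.017): 
  X=e-[0,0,d]; print((proj('scene',X)-[240,130])*4,(proj('top',X)-[300,105])*5)
E
```

```text
0.00040975360549384376
[[329.78302475 211.54146983]] [[349.81495217 342.06514416]]
[[330.3475651  228.37472521]] [[347.38964095 350.39703419]]
```

View pics/t1.png

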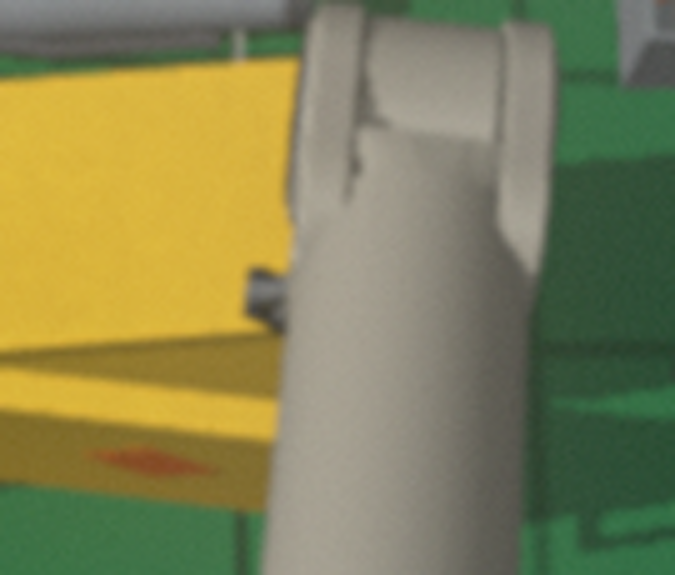

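```bash
python3 - <<'E'
from h import *
a=read_camera('scene')[140:215,290:350]; cv2.imwrite("pics/s2.png",cv2.resize(a,None,fx=8,fy=8,interpolation=cv2.INTER_CUBIC))
E
```

```text
(no output)
```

View pics/s2.png

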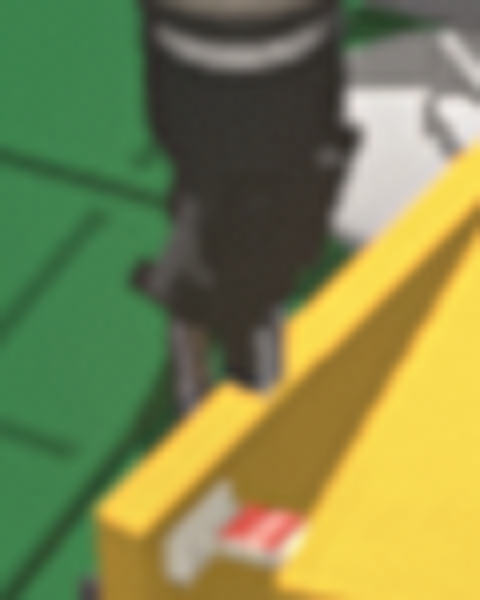

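```bash
python3 - <<'E'
from h import *
im0=cv2.imread('pics/scene0.png'); im=read_camera('scene'); o=status.get_obs()
def draw(img,e,q,hx,hy,off,k,fn):
    R=Ro.from_quat(np.r_[q[1:],q[0]]).as_matrix()
    a=cv2.resize(img[off[1]:off[1]+90,off[0]:off[0]+90],None,fx=k,fy=k,interpolation=cv2.INTER_CUBIC)
    for z in (.017,-.056,-.15):
        h=[(sx*hx,sy*hy,z) for sx,sy in((1,1),(1,-1),(-1,-1),(-1,1))]
        P=((proj('scene',e+np.array(h)@R.T)-off+.5)*k).round().astype(np.int32)
        cv2.polylines(a,[P],True,(0,0,255) if z>0 else (255,0,0),1)
    cv2.imwrite(fn,a)
draw(im,o['eef_pos'],o['tool_rot'],.0145,.011,(280,120),6,'pics/o1.png')
q=np.array([5.67e-4,.8127,.58268,-6.9e-4])
draw(im0,np.array([.21651,.63875,.24734]),q,.057,.011,(265,20),6,'pics/o0.png')
E
```

```text
(no output)
```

View pics/o1.png

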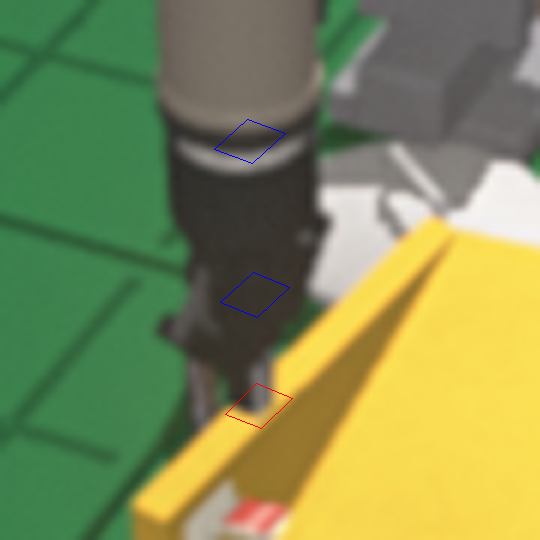

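View pics/o0.png

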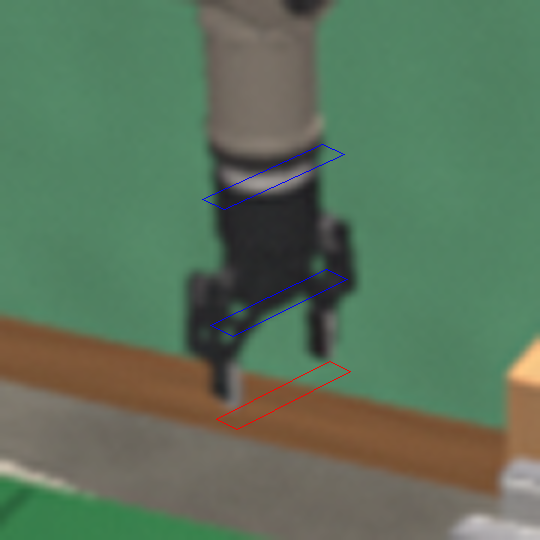

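The extra dark piece at (205,400) is the door's pull handle. The closed tips line up with the red outline over the gap. Now I'll go down.

>>> {"name": "arm_command", "arguments": {
  "series": [
    [0,[-4,1,15],0],
    [0,[-4,2,30],0],
    [0,[-4,2,45],0],
    [0,[-4,2,55],0],
    [0,[-4,2,62],0],
    [0,[-4,2,62],0]
  ]
}}

```text
t: 3.3
eef_pos: [0.616, -0.0561, 0.2728]
tool_rot: [-0.0, 0.752, 0.659, -0.0]
contact_force: [0.3, 0.2, 0.9]
gripper_width: 0.002
```

```bash
python3 to.py 23 -248 262
```

```text
shift [-0.  -0.3 10.8] roll -0.0 F [ 0.2  0.2 -0.9] [-0.34  0.38  0.44  1.69 -0.18  1.11  1.59]
```

>>> {"name": "arm_command", "arguments": {
  "series": [
    [0,[0,0,4],0],
    [0,[0,0,8],0],
    [0,[0,0,12],0],
    [0,[0,0,14],0],
    [0,[0,0,14],0]
  ]
}}

```text
t: 3.92
eef_pos: [0.6164, -0.0562, 0.2596]
tool_rot: [0.0, 0.752, 0.659, 0.0]
contact_force: [0.3, 0.1, 3.2]
gripper_width: -0.0
```

```bash
python3 to.py 23 -248 262
```

```text
shift [ 0.  -0.7 -2.4] roll -0.0 F [ 0.2  0.3 -3.2] [-0.34  0.4   0.44  1.71 -0.19  1.08  1.6 ]
```

>>> {"name": "arm_command", "arguments": {
  "series": [
    [0,[0,0,3],0],
    [0,[0,0,6],0],
    [0,[0,0,8],0],
    [0,[0,0,8],0]
  ]
}}

```text
t: 4.42
eef_pos: [0.6168, -0.0563, 0.2521]
tool_rot: [0.001, 0.752, 0.659, 0.001]
contact_force: [-0.7, -0.3, 8.3]
gripper_width: -0.001
```

```bash
python3 to.py 23 -248 252
```

```text
shift [ 0.1 -1.1  0.1] roll -0.0 F [-0.4 -0.7 -8.3] [-0.34  0.4   0.43  1.72 -0.19  1.06  1.6 ]
```

```bash
cat > arc.py <<'E'
import sys
from h import *
# args: z(mm) then list of a:r
p=np.load('p.npy'); o=status.get_obs()
R=Ro.from_quat(np.r_[o['tool_rot'][1:],o['tool_rot'][0]]).as_matrix(); th=np.arctan2(R[1,0],R[0,0])
for s in sys.argv[2:]:
    a,r=map(float,s.split(':'))
    t=door(p,[(.011,-r/1000,0)],a)[0]; t[2]=float(sys.argv[1])/1000
    w=np.pi/2+p[2]-a; print(a,(tool(t-o['eef_pos'],o['tool_rot'])*1000).round(0),'roll',round(th-w,2),'world',t.round(3),'rad',np.hypot(*t[:2]).round(3))
E
python3 arc.py 252 0.2:248 .24:248 .27:248 .3:248 .35:248 .4:248 .45:248
```

```text
0.2 [  0. -13.   0.] roll -0.0 world [ 0.604 -0.055  0.252] rad 0.607
0.24 [ -0. -22.   0.] roll 0.04 world [ 0.595 -0.054  0.252] rad 0.597
0.27 [ -0. -30.   0.] roll 0.07 world [ 0.587 -0.052  0.252] rad 0.589
0.3 [  0. -37.   0.] roll 0.1 world [ 0.58  -0.051  0.252] rad 0.582
0.35 [  1. -50.   0.] roll 0.15 world [ 0.568 -0.049  0.252] rad 0.57
0.4 [  3. -62.  -0.] roll 0.2 world [ 0.556 -0.045  0.252] rad 0.558
0.45 [  5. -74.  -0.] roll 0.25 world [ 0.544 -0.042  0.252] rad 0.545
```

>>> {"name": "arm_command", "arguments": {
  "series": [
    [0,[0,-5,0],0],
    [0,[0,-10,0],0],
    [0,[0,-15,0],0.02],
    [0,[0,-20,0],0.04],
    [0,[0,-25,0],0.05],
    [0,[0,-30,0],0.07]
  ]
}}

```text
t: 5.18
eef_pos: [0.587, -0.053, 0.2523]
tool_rot: [0.001, 0.775, 0.632, 0.001]
contact_force: [0.9, -3.0, 7.5]
gripper_width: -0.0
```

```bash
python3 arc.py 252 .27:248
```

```text
0.27 [ 1. -0.  0.] roll -0.0 world [ 0.587 -0.052  0.252] rad 0.589
```

```bash
python3 arc.py 252 .3:248 .34:248 .38:248 .42:246 .46:244 .5:242 ; python3 - <<'E'
from h import *
a=read_camera('scene')[130:275,240:420]; cv2.imwrite("pics/s3.png",cv2.resize(a,None,fx=4,fy=4,interpolation=cv2.INTER_CUBIC))
E
```

```text
0.3 [ 0. -7.  0.] roll 0.03 world [ 0.58  -0.051  0.252] rad 0.582
0.34 [  0. -17.   0.] roll 0.07 world [ 0.57  -0.049  0.252] rad 0.572
0.38 [  1. -27.   0.] roll 0.11 world [ 0.56  -0.047  0.252] rad 0.562
0.42 [  3. -37.   0.] roll 0.15 world [ 0.552 -0.042  0.252] rad 0.553
0.46 [  7. -46.   0.] roll 0.19 world [ 0.543 -0.037  0.252] rad 0.544
0.5 [ 10. -56.   0.] roll 0.23 world [ 0.535 -0.032  0.252] rad 0.536
```

View pics/s3.png

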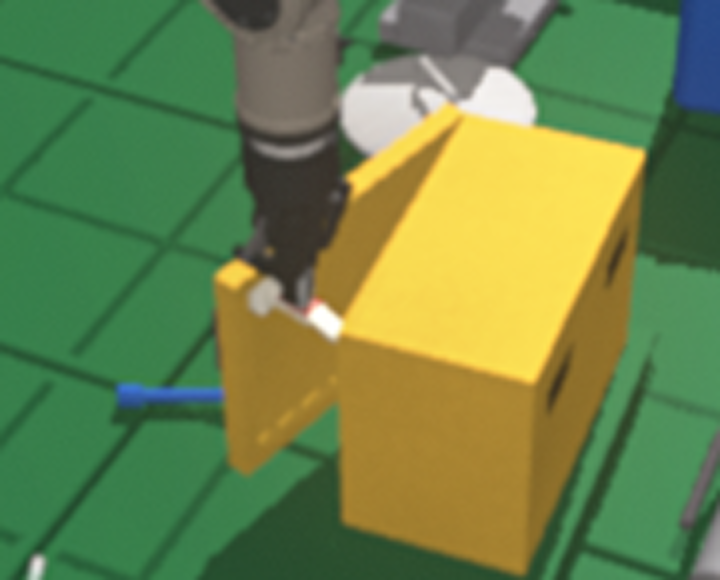

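The door's free corner has moved out, from (250,297) to (218,270), and the hook at (320,315) is pressed clear of the rail. I'll keep pressing and keep swinging.

>>> {"name": "arm_command", "arguments": {
  "series": [
    [0,[0,-7,0],0.03],
    [0,[0,-14,0],0.06],
    [0,[1,-21,0],0.08],
    [0,[1,-27,0],0.11],
    [0,[3,-37,0],0.15],
    [0,[7,-46,0],0.19],
    [0,[10,-56,-2],0.23],
    [0,[10,-56,-8],0.23]
  ]
}}

```text
t: 6.22
eef_pos: [0.5323, -0.0319, 0.2591]
tool_rot: [-0.0, 0.842, 0.539, -0.001]
contact_force: [-1.2, -3.0, 2.2]
gripper_width: 0.004
```

```bash
python3 to.py 11 -242 267 .5;python3 arc.py 266 .55:240 .62:237 .69:234 .76:231 .83:228 .9:225 .97:222 1.04:219
```

```text
shift [ 1.   2.1 -7.9] roll -0.003 F [-3.2  0.2 -2.2] [-0.48  0.25  0.5   1.91 -0.14  1.02  1.22]
0.55 [  3. -10.  -7.] roll 0.05 world [ 0.525 -0.025  0.266] rad 0.525
0.62 [  6. -26.  -7.] roll 0.12 world [ 0.511 -0.015  0.266] rad 0.511
0.69 [ 11. -42.  -7.] roll 0.19 world [ 0.499 -0.004  0.266] rad 0.499
0.76 [ 17. -58.  -7.] roll 0.26 world [0.487 0.008 0.266] rad 0.487
0.83 [ 24. -72.  -7.] roll 0.33 world [0.476 0.02  0.266] rad 0.477
0.9 [ 31. -86.  -7.] roll 0.4 world [0.467 0.033 0.266] rad 0.468
0.97 [  40. -100.   -7.] roll 0.47 world [0.458 0.046 0.266] rad 0.461
1.04 [  49. -112.   -7.] roll 0.54 world [0.451 0.06  0.266] rad 0.455
```

>>> {"name": "arm_command", "arguments": {
  "series": [
    [0,[3,-10,-7],0.05],
    [0,[6,-26,-7],0.12],
    [0,[11,-42,-7],0.19],
    [0,[17,-58,-7],0.26],
    [0,[24,-72,-7],0.33],
    [0,[31,-86,-7],0.4],
    [0,[40,-100,-7],0.47],
    [0,[49,-112,-7],0.54]
  ]
}}

```text
t: 7.22
eef_pos: [0.4517, 0.0608, 0.2658]
tool_rot: [-0.0, 0.956, 0.294, -0.0]
contact_force: [0.3, -1.2, -0.7]
gripper_width: 0.002
```

```bash
python3 to.py 11 -219 266 1.04;python3 arc.py 266 1.11:215 1.18:211 1.25:207 1.32:203 1.39:200 1.46:197 1.52:194 1.57:191;  python3 - <<'E'
from h import *
cv2.imwrite("pics/s4.png",read_camera('scene'))
E
```

```text
shift [-1.   0.5 -0.2] roll -0.004 F [-0.4  1.1  0.7] [-0.73  0.08  0.49  2.06 -0.05  1.01  0.38]
1.11 [  3. -15.  -0.] roll 0.07 world [0.446 0.074 0.266] rad 0.452
1.18 [  7. -29.  -0.] roll 0.14 world [0.441 0.089 0.266] rad 0.45
1.25 [ 13. -43.  -0.] roll 0.21 world [0.438 0.104 0.266] rad 0.45
1.32 [ 20. -56.  -0.] roll 0.28 world [0.436 0.118 0.266] rad 0.452
1.39 [ 26. -69.  -0.] roll 0.35 world [0.434 0.132 0.266] rad 0.454
1.46 [ 33. -81.  -0.] roll 0.42 world [0.434 0.146 0.266] rad 0.458
1.52 [ 40. -91.  -0.] roll 0.48 world [0.434 0.158 0.266] rad 0.462
1.57 [ 47. -98.  -0.] roll 0.53 world [0.436 0.168 0.266] rad 0.467
```

View pics/s4.png

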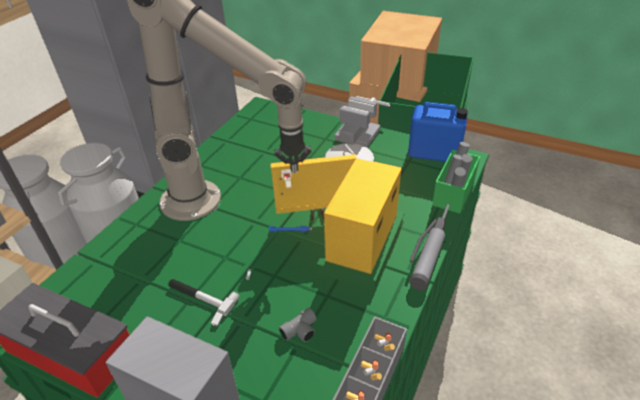

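The door is swinging along well: its free edge is at about (275,190) and the hook is up at (287,178). I'll slow down towards the end.

>>> {"name": "arm_command", "arguments": {
  "series": [
    [0,[3,-15,0],0.07],
    [0,[7,-29,0],0.14],
    [0,[13,-43,0],0.21],
    [0,[20,-56,0],0.28],
    [0,[26,-69,0],0.35],
    [0,[33,-81,0],0.42],
    [0,[36,-85,0],0.45],
    [0,[39,-89,0],0.48]
  ]
}}

```text
t: 8.28
eef_pos: [0.4344, 0.1559, 0.2659]
tool_rot: [0.0, 0.998, 0.06, -0.0]
contact_force: [-0.5, 0.7, 0.3]
gripper_width: -0.0
```

```bash
python3 arc.py 266 1.57:191;  python3 - <<'E'
from h import *
a=read_camera('scene')[100:280,200:420]; cv2.imwrite("pics/s5.png",cv2.resize(a,None,fx=3.3,fy=3.3,interpolation=cv2.INTER_CUBIC))
a=read_camera('top')[90:340,230:400]; cv2.imwrite("pics/t5.png",cv2.resize(a,None,fx=2.4,fy=2.4,interpolation=cv2.INTER_CUBIC))
E
```

```text
1.57 [  3. -12.  -0.] roll 0.05 world [0.436 0.168 0.266] rad 0.467
```

View pics/s5.png

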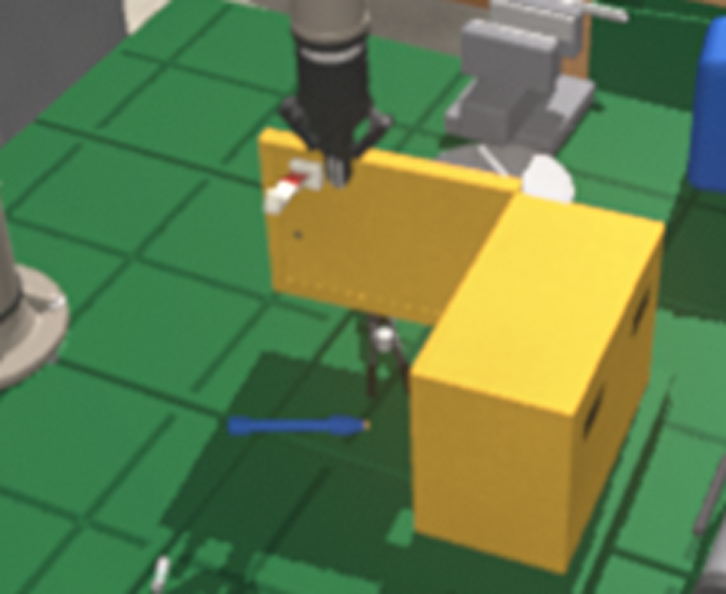

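View pics/t5.png

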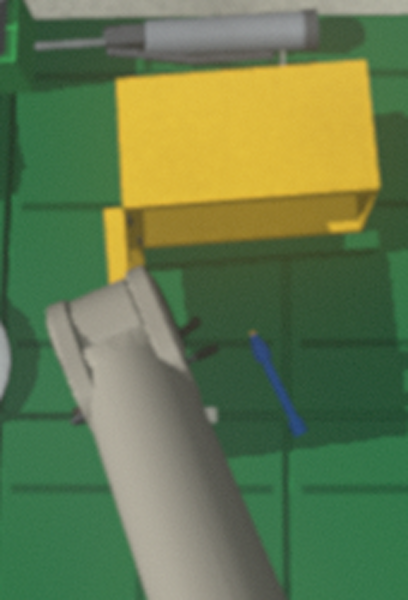

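Only the finger is near the door now. The free top corner is at crop (261,130), which is scene (279,139). I'll work out the door angle from that.

```bash
python3 - <<'E'
from h import *
p=np.load('p.npy')
for a in np.arange(1.4,1.75,.04): print(a.round(2),((proj('scene',door(p,[(-.022,-.298,0),(0,-.298,0),(0,-.298,-.216)],a))-[200,100]+.5)*3.3).round(0).tolist())
E
```

```text
1.4 [[254.0, 149.0], [248.0, 161.0], [264.0, 312.0]]
1.44 [[258.0, 143.0], [251.0, 155.0], [267.0, 306.0]]
1.48 [[262.0, 137.0], [255.0, 148.0], [270.0, 299.0]]
1.52 [[267.0, 131.0], [259.0, 142.0], [274.0, 293.0]]
1.56 [[272.0, 126.0], [263.0, 136.0], [278.0, 287.0]]
1.6 [[277.0, 120.0], [268.0, 131.0], [283.0, 281.0]]
1.64 [[283.0, 115.0], [273.0, 125.0], [287.0, 275.0]]
1.68 [[289.0, 109.0], [279.0, 119.0], [292.0, 269.0]]
1.72 [[296.0, 104.0], [285.0, 114.0], [298.0, 264.0]]
```

The door is at about 1.53. One small push to about 1.57, then back away from the door and lift.

>>> {"name": "arm_command", "arguments": {
  "series": [
    [0,[1,-4,0],0],
    [0,[1,-8,0],0],
    [0,[2,-11,0],0],
    [0,[2,-12,0],0],
    [0,[2,0,0],0],
    [0,[2,15,0],0],
    [0,[2,20,-30],0],
    [0,[2,20,-80],0]
  ]
}}

```text
t: 9.38
eef_pos: [0.438, 0.1336, 0.346]
tool_rot: [0.001, 0.998, 0.058, -0.002]
contact_force: [0.3, -0.3, -0.2]
gripper_width: -0.001
```

>>> {"name": "arm_command", "arguments": {
  "series": [
    [0,[0,50,-30],0],
    [0,[0,100,-30],0],
    [0,[0,150,-30],0],
    [0,[0,200,-30],0],
    [0,[0,250,-30],0],
    [0,[0,250,-30],0]
  ]
}}

```text
t: 10.12
eef_pos: [0.4674, -0.1177, 0.3765]
tool_rot: [0.0, 0.998, 0.055, 0.0]
contact_force: [0.1, 0.3, 0.6]
gripper_width: 0.0
```

```bash
python3 - <<'E'
from h import *
s=read_camera('scene');cv2.imwrite("pics/s6f.png",s)
a=s[100:280,200:420]; cv2.imwrite("pics/s6.png",cv2.resize(a,None,fx=3.3,fy=3.3,interpolation=cv2.INTER_CUBIC))
cv2.imwrite("pics/t6.png",read_camera('top')); o=status.get_obs(); print(o['t'],o['eef_pos'],o['contact_force'])
E
```

```text
10.225 [ 0.46787869 -0.11308492  0.3761341 ] [-0.13522808  0.4052513   0.40194578]
```

View pics/s6.png

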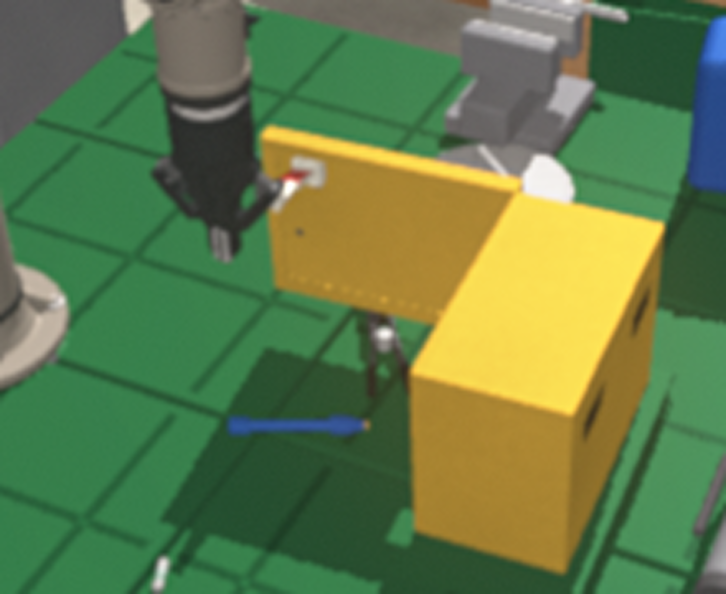

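View pics/t6.png

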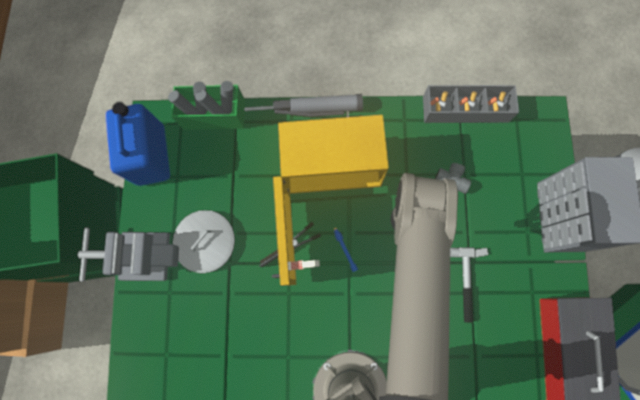

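The door now stands open. Its free corner at crop (262,128)/(275,288) matches an angle of about 1.55 rad. The arm is clear at (420,210) in the top view, and the loose objects look unmoved.

```bash
python3 -c "
from station import bot
print(bot.hand_in())"
```

```text
the job is handed in; nothing more can be done
None
```

The cupboard door is open, about square to the case, and I handed the job in at about 10 s on the robot's clock. There is no verdict yet.

- **What I did:** I reached down through the gap with the closed fingers and pressed the hook pad about 10 mm down, at about 8 N. I held it down while pushing the door out past where the hook stops it. Then I let the hook spring back up and pushed the door's inside lip round, and finally backed the arm away and lifted it clear.
- **Last checks:** In the scene picture the door's free corner matches an angle of about 1.55 rad, or 89°. The force reading was near zero with the arm well clear of the door. The largest force I saw between moves was about 8 N.
- **Other things on the bench:** In the last pictures they looked to be where they started. I judged this by eye; the tee and the hammer head were partly close behind the arm in the top view.
- **Disagreements:** No check failed. I did not measure the hook's angle directly: the 8 N press and the door passing its stop without resistance showed that it had cleared.

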